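# Clear the test box lid, then hold it on its balance point

## Robot

A 6-joint arm with a two-finger parallel gripper is mounted at the origin on a cart in front of the work surface, level with it; the furniture and walls round the work are solid. World frame = base frame: x ahead of the robot, y to its left, z up, the work surface at z = 0. Lengths are in mm, angles in rad, forces in N, time in s.
With the tool pointing down it reaches from about 325 to 775 mm from the base axis. Payload 9.3 kg.
Tool frame: the origin (TCP) lies midway between the tips of the shut fingers; the grasp point (between the pads) lies 19 mm behind it (bot.grip_point_offset is the distance from the TCP to the grasp point, in mm); z points along the fingers, y is the direction in which the jaws open and shut (so a half turn about z gives the same grasp; the last joint's range is limited). The gripper opens to 85 mm and grips with 20 to 120 N. Pads are 22 mm wide; open, the fingers measure 114 mm over their backs; the gripper's body (76 mm by 85 mm) begins 54 mm behind the grasp point. The pads swing forward as they close: fully open they stand 13 mm farther back than shut.
Start: joints at [1.078, 0.259, 0.021, 1.334, 0, 1.418], TCP at [183.315, 518.548, 231.279] pointing down, gripper open.
Joint ranges: [-3.04, 3.04], [-0.91, 1.82], [-1.04, 1.36], [-1.92, 1.95], [-1.52, 1.45], [-3.14, 3.14]. Speed limits (rad/s): [2.22, 2.22, 2.79, 3.14, 3.14, 3.14].

## Interface

Orientations are given as a unit quaternion [w, x, y, z].
In Python, from plant import bot, optics gives the robot as it stands. The module is installed in compiled form; this text tells all that it offers.
- The arm moves only by the tool servo_tool, never from a script. Its argument "series" is a list of rows, each a list of 7 numbers: the opening, from -1 (shut) to 1 (fully open), then the shift along the world's x, y, z in mm, then the turn, a rotation vector about the world's x, y, z in rad. In form: [[grip, tx, ty, tz, rx, ry, rz], ...]. A call has 1 to 5 rows; each row is the pose to reach, as a shift and turn from the pose commanded when the call began; what a row does not reach only later rows make up. A row lasts 1/8 s, in which the tool goes at most 62.5 mm and 10.7 degrees, less where a joint would pass 70% of its speed; a pose out of reach is approached as far as the arm can. A call with a gripper value outside its range is refused whole. The fingers move at their own pace and stop on an object; "grip_force" is the grip in N (left out, the last holds). Time passes only in rows, so rows that repeat a pose let the fingers close. It gives the time, the measured TCP pose, the force and the opening at its end, in the units of the state.
- bot.observe(): the state, without advancing time (a new reading comes with each control period).
- optics.get_image(name): name is "scene" or "top"; returns (picture, depth): 480x640x3 uint8, blue, green, red; 480x640 float32, mm along the optical axis (not along the pixel's ray), 0 where there is no reading.
- optics.get_calibration(name): a dict with "K" (3x3 intrinsics, pixels), "dist" ([k1, k2, p1, p2, k3] as OpenCV has them; the pictures are not rectified), "rvec" (rotation vector, rad) and "tvec" (3), from world to camera coordinates, as OpenCV has them. Camera axes: x right, y down, z forward; pixel columns grow to the right and rows downward; lengths in mm; the calibration is good to about 2 mm. A picture is of the moment at which its call begins. get_calibration takes no time and is no camera call.
- bot.hand_in(): hands the job in, once; it reports no verdict.
The state is a dict: "clock": time; "joints": joint angles; "qvel": joint speeds; "joint_torque": joint torques, N m; "tcp_pos": TCP position; "tool_rot": TCP orientation; "wrist_force": force on the tool from outside, world axes, zero at the start; "ft_torque": the same for the moment, N m; "gripper_width": finger opening in mm.
Only numpy, scipy, OpenCV 4.12 (cv2) and the standard library are available. Lean on these libraries where they do the work, as an engineer would, in place of code of your own. Each camera call takes 0.05 s, during which the arm holds its last target.

## Task

The gasket of the shielded test box is to be inspected. First take the blue solder reel off the closed lid and set it down flat, on one of its flanges, on the open bench, not touching the box; then grip the lid's bow handle and swing the lid up until it stands straight up on its balance point, and finish still gripping the handle so that the lid stays there and falls neither shut nor over backwards. Do not drop the reel or let go of the raised lid, and leave the other things on the bench where they are.

Things in the scene. Friction and masses are not known exactly. Their poses are not given: they have to be found in the camera images.
- test_box: Shielded electronics test box, a heavy fixed aluminium box 130 mm deep (its x) x 170 mm wide (its y), with its lid shut 83 mm high, on four rubber feet. Origin: centre of its underside on the bench; +x points from the front (bow handle side, facing the chair at the robot's left) to the hinge at the back, z up. Three short brass sockets stick 10 mm out of its -y wall.
- lid_hinge (a point): Middle of the lid's hinge axis, at the upper back edge of the test box: 68 mm along the box's +x from its origin and 80 mm above the bench. The axis runs along the box's y; the point is fixed to the box and has the box's axes.
- lid_handle (a point): Middle of the round grip bar (13 mm thick, black sleeve 85 mm long, parallel to the hinge axis) of the lid's bow handle, 181 mm from the hinge axis, in the plane of the lid plate; bow legs 116 mm apart, clear gap bar to plate 42 mm. Lid shut: 80 mm above the bench, free below. The bar can turn between fingers that pinch it from above, so the tool may keep pointing down. Turns with the lid.
- lid_center (a point): Middle of the lid plate (aluminium, 130 x 170 x 6 mm, about 0.4 kg, in the plane of the hinge axis), 68 mm from the hinge axis. Lid shut: 80 mm above the bench (plate top 83 mm) and the point has the box's axes.
- lid (a joint): Lid angle in rad: 0 shut (plate level), growing as it opens; 1.571 = plate straight up, which is its balance point (centre of mass above the hinge); end stop at 2.4, fallen over backwards. The hinge turns freely: let go, the lid falls shut from below 1.5 and backwards from above 1.64.
- reel_center (a point): Centre (half-way up) of the solder reel: blue flanges 56 mm in diameter, 36 mm high, 0.2 to 0.35 kg, solid, standing on one flange on top of the shut lid at the start; z is its axle. Standing on the bench this point is 18 mm high.
- solder_reel: The same solder reel; origin at the centre of its lower flange, z along its axle. The bench around x = 0.44, y = 0.35 (front left of the box) is always free to set it down.
- label_tape: Bystander, not to be moved: roll of white tape lying flat, 52 mm diameter, 18 mm high; origin at the centre of its underside.
- marker_blue: Bystander, not to be moved: white marker pen with blue cap lying on the bench, 126 mm long, 12 mm thick; origin at the middle of its underside, long axis y.
- usb_stick: Bystander, not to be moved: black USB stick lying flat, 51 x 18 x 9 mm; origin at the centre of its underside, long axis y.
There are look-alikes about, which are no part of the job. There is more than one size of the solder_reel; the job needs the largest.

How it is judged:
By the outcome, as a careful person would: the job done as asked, in the order asked, and still so for the second after the job is handed in, while the arm keeps its last pose, push and grip.
It also fails if it takes over 54 s, if anything falls off the work surface, if the arm or the gripper's body presses on something with over 40 N, if the wrist force passes 120 N, or if a joint passes its speed limit or range.

## Working session

There is one attempt and no reset: what is moved stays moved. The work goes in short steps, Python scripts to look and compute and a tool call to move; the robot and the scene stay as the last step left them, time stands still between calls to the robot, and variables do not carry over. Pictures are saved under pics/ and viewed, and the job is handed in when it is done.

Besides the shell and the picture viewer there is one more tool, called as name(argument=value, ...) on one line, values as JSON. servo_tool: Moves the arm, as the interface text tells. Its arguments: {"type":"object","properties":{"series":{"type":"array"},"grip_force":{"type":"number"}},"required":["series"]}

```bash
mkdir -p pics
cat > h.py <<'E'
import numpy as np, cv2
from plant import bot, optics
def cal(n):
    c=optics.get_calibration(n); return [np.array(c[k],float) for k in("K","dist","rvec","tvec")]
def cloud(n,d):
    K,D,r,t=cal(n); R=cv2.Rodrigues(r)[0]
    v,u=np.mgrid[0:480,0:640]
    p=cv2.undistortPoints(np.stack([u,v],-1).reshape(-1,1,2).astype(float),K,D).reshape(480,640,2)
    P=np.dstack([p[...,0]*d,p[...,1]*d,d])
    W=(P-t.reshape(3))@R
    W[d<=0]=np.nan
    return W
E
python3 - <<'E'
from h import *
print(bot.observe())
for n in("scene","top"):
    im,d=optics.get_image(n); cv2.imwrite(f"pics/{n}0.png",im); np.savez(f"{n}0.npz",im=im,d=d)
    K,D,r,t=cal(n);R=cv2.Rodrigues(r)[0];print(n,-R.T@t.reshape(3),R[2])
E
```

```text
{'clock': 0.0, 'joints': array([1.07839285e+00, 2.59176155e-01, 2.07298078e-02, 1.33370339e+00,
       1.25069092e-05, 1.41822831e+00]), 'qvel': array([-2.09649760e-05,  2.00382328e-03,  1.38192383e-04,  6.48522342e-05,
        1.01043272e-03, -6.35344975e-04]), 'joint_torque': array([ 5.86299284e-04, -5.55646384e+01,  3.44531357e+01,  1.37499228e-02,
       -2.41075677e-04,  1.62656352e-06]), 'tcp_pos': array([183.17466549, 518.28564415, 230.66231037]), 'tool_rot': array([-2.20396690e-04,  1.69101234e-01,  9.85598455e-01, -6.39841657e-04]), 'wrist_force': array([0.20326933, 0.35057668, 0.23410674]), 'ft_torque': array([0.00708669, 0.0038988 , 0.04932805]), 'gripper_width': 85.71601096151986}
scene [ 921.23775548 -463.84899929  709.83489977] [-0.40766948  0.62355764 -0.66706931]
top [ 504.82666614  107.96760459 1020.9425814 ] [ 0.06466383  0.02029149 -0.99770078]
```

View pics/scene0.png

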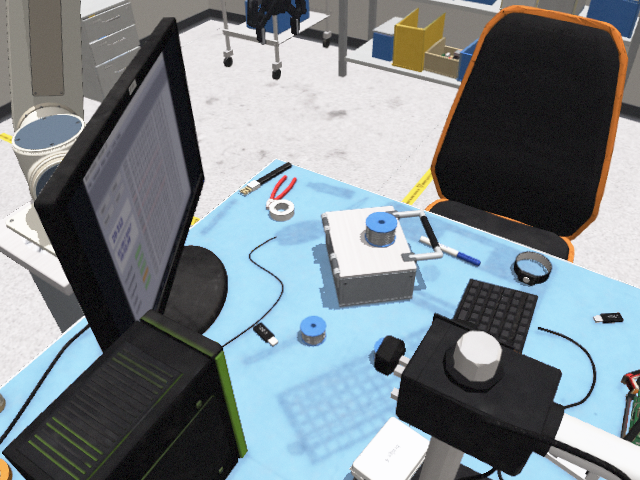

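View pics/top0.png

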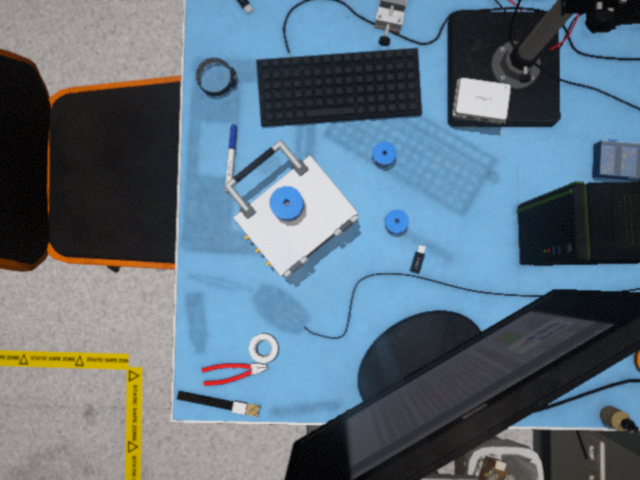

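The top picture shows the box at about (295,215), with the reel on its lid at (287,203). The handle bar is at about (257,160) and the marker at (233,150). The two smaller look-alike reels are at (384,153) and (396,221), the tape roll at (263,347), and the USB stick at (417,258). Next I'll measure these.

Run:
```python
from h import *
z=np.load("top0.npz");W=cloud("top",z["d"]);im=z["im"]
for n,(u,v) in dict(reel=(287,197),r2=(384,146),r3=(396,214),tape=(263,337),usb=(417,258),bar=(257,160),marker=(232,155),c1=(310,158),c2=(356,214),c3=(289,274),c4=(240,215),strap=(215,62),kb1=(262,118),kb2=(260,65),edge=(180,200),b1=(200,150),mon1=(300,440),mon2=(560,295)).items(): print(n,np.round(W[v,u],0))
hsv=cv2.cvtColor(im,cv2.COLOR_BGR2HSV)
# reel top
Z=W[...,2]
for box in((262,180,312,225),(368,135,402,172),(380,203,412,240)):
    m=np.zeros(Z.shape,bool);m[box[1]:box[3],box[0]:box[2]]=1
    zz=np.nanmax(np.where(m,Z,np.nan)); m&=Z>np.nanpercentile(Z[m],90)-(8)
    if box[0]==262: m&=Z>105
    else: m&=Z>15
    p=W[m];(c,r)=cv2.minEnclosingCircle(p[:,:2].astype(np.float32));print("reel",c,r,np.median(p[:,2]),m.sum())
# lid plate
m=np.zeros(Z.shape,bool);m[150:285,225:365]=1
m&=(Z>74)&(Z<92)
mm=cv2.morphologyEx(m.astype(np.uint8),cv2.MORPH_OPEN,np.ones((13,13)))>0
m2=np.zeros(Z.shape,bool);m2[150:285,225:365]=1;m2&=Z>74
mm=cv2.morphologyEx(m2.astype(np.uint8),cv2.MORPH_OPEN,np.ones((21,21)))>0
p=W[mm&(Z<92)];print("lid z",np.median(p[:,2]));print(cv2.minAreaRect(p[:,:2].astype(np.float32)),cv2.boxPoints(cv2.minAreaRect(p[:,:2].astype(np.float32))))
# dark bar
m=np.zeros(Z.shape,bool);m[140:185,230:285]=1;m&=(Z>65)&(hsv[...,2]<70)
p=W[m][:,:];print("bar",m.sum(),p.mean(0),cv2.minAreaRect(p[:,:2].astype(np.float32)))
```

```text
reel [638. 183. 119.]
r2 [746.  17.  29.]
r3 [623.  -6.  26.]
tape [399. 230.  18.]
usb [544. -46.  11.]
bar [707. 239.  81.]
marker [731. 295.  11.]
c1 [711. 148.  82.]
c2 [616.  68.  75.]
c3 [512. 180.  84.]
c4 [612. 267.  79.]
strap [911. 334.   1.]
kb1 [801. 241.  12.]
kb2 [896. 245.  24.]
edge [648. 393.  -1.]
b1 [742. 358.   0.]
mon1 [238. 157.  86.]
mon2 [ 484. -257.  126.]
reel (629.38232421875, 185.82225036621094) 27.864620208740234 118.36492789559921 860
reel (734.0615234375, 17.640573501586914) 21.70517349243164 27.227194724822525 422
reel (610.6319580078125, -6.463470935821533) 21.448026657104492 27.255016866141865 433
lid z 82.73029995548292
((611.6754150390625, 170.75604248046875), (144.25282287597656, 168.05560302734375), 38.02756881713867) [[503.0959   192.51315 ]
 [606.62494   60.133335]
 [720.25494  148.99893 ]
 [616.7259   281.37875 ]]
bar 220 [698.79316456 242.44204813  84.95470684] ((697.8792724609375, 243.77194213867188), (8.723451614379883, 80.1657485961914), 40.30243682861328)
```

Run:
```python
from h import *
G=np.full((60,60),np.nan)
for n in("scene","top"):
    z=np.load(n+"0.npz");W=cloud(n,z["d"]).reshape(-1,3);W=W[np.isfinite(W[:,0])]
    i=((W[:,0]+100)//25).astype(int);j=((W[:,1]+500)//25).astype(int)
    ok=(i>=0)&(i<44)&(j>=0)&(j<44)
    np.fmax.at(G,(i[ok],j[ok]),W[ok,2])
print("cols y:",list(range(-500,600,25)))
for i in range(44): print(-100+25*i,' '.join('  .' if np.isnan(g) else f"{g/10:3.0f}" for g in G[i,:44][::-1]))
```

```text
cols y: [-500, -475, -450, -425, -400, -375, -350, -325, -300, -275, -250, -225, -200, -175, -150, -125, -100, -75, -50, -25, 0, 25, 50, 75, 100, 125, 150, 175, 200, 225, 250, 275, 300, 325, 350, 375, 400, 425, 450, 475, 500, 525, 550, 575]
-100 -73 -73 -73 -73 -73 -73 -73 -73 -73 -73 -73 -73 -73 -73 -73   .  40  40  40  18  19  20  20   .   .   1   1   2   2   0   0   .   . -73 -71 -73   .   .   .   .   .   .   .   .
-75 -73 -73 -73 -73 -73 -73 -73 -73 -73 -73 -73 -73 -73 -73 -73   .  39   .   .   .  19   .  21  21  21  21   1   2   2   0   0   .   . -73 -63 -72   .   .   .   .   .   .   .   .
-50 -73 -73 -73 -73 -73 -73 -73 -73 -73 -73 -73 -73 -73 -73 -73   .   .   .   .   .   .  21  21  21  21  21  21   2   2   0   0   .   .   . -55 -52 -51   .   . -58 -51   .   .   .
-25 -73 -73 -73 -73 -73 -73 -73 -73 -73 -73 -73 -73 -73 -73 -73 -74   .   .   .   .   .  21  21  21  21  21  21  19   1   0   0   .   .   . -51 -45 -44 -46 -47 -48 -44 -44   .   .
0 -73 -73 -73 -73 -73 -73 -73 -73 -73 -73 -73 -73 -73 -73 -73 -73 -73   .   .   .   .  21  21  21  21  21  21  20   1   0   0   .   . -43 
[... 6356 characters left out ...]
 -22 -22   .   .   0   2   2   2   0   2   3   4   3   3   4   3   3   3   3   3   3   3   0   0   4   4  15  39  41  41  39   4   0   1   1   1   1   1   1   .
925 -22 -22 -22 -22 -22 -22   .  -0   0   0   0   1   0   0   1   1   2   1   0   0   0   2   3   4   3   3   1   1   4   4  19  38  39  39  40   5   8   1   1   1   1   1   1   .
950 -23 -23 -23 -23 -22 -22   .   .   0   0   0   0   0   0   0   1   1   0   1   0   0   0   2   4   4   1   1   1   4   4   4  38  38  38  40   4   9   7  15  15  10   0   0   .
975   .   .   .   . -24 -24   .   .   0   0   0   0   0   0   1   1   1   0   0   1   0   1   4   4   4   0   0   1   4   4   4   4  37  39  40   3   7   7   0   .   8   6   0   .
```

servo_tool(series=[[1,0,0,40,0,0,0],[1,10,-5,80,0,0,-0.1],[1,50,-20,120,0,0,-0.2],[1,90,-50,140,0,0,-0.3],[1,130,-80,140,0,0,-0.4]])

```text
clock: 0.72
tcp_pos: [314.6, 438.0, 372.5]
tool_rot: [0.0, 0.363, 0.932, 0.001]
wrist_force: [0.3, 0.6, -0.9]
gripper_width: 85.4
```

```bash
cat > log.py <<'E'
from plant import bot
import json
o=bot.observe()
open("log.jsonl","a").write(json.dumps({k:(v.tolist() if hasattr(v,"tolist") else v) for k,v in o.items()})+"\n")
for k in("clock","joints","tcp_pos","tool_rot","wrist_force","gripper_width"):
    v=o[k]; print(k,v.round(3).tolist() if hasattr(v,"round") and hasattr(v,"tolist") else v)
E
python3 log.py
```

```text
clock 0.725
joints [0.792, 0.241, 0.353, 1.681, -0.0, 1.535]
tcp_pos [314.592, 438.029, 372.518]
tool_rot [0.0, 0.363, 0.932, 0.001]
wrist_force [0.293, 0.637, -0.852]
gripper_width 85.37440985597327
```

servo_tool(series=[[1,40,-40,0,0,0,-0.04],[1,90,-80,0,0,0,-0.08],[1,140,-120,0,0,0,-0.12],[1,190,-155,0,0,0,-0.16],[1,230,-185,0,0,0,-0.16]])

```text
clock: 1.35
tcp_pos: [545.0, 251.8, 370.7]
tool_rot: [-0.0, 0.436, 0.9, -0.0]
wrist_force: [-0.1, 1.1, -0.0]
gripper_width: 85.5
```

```bash
python3 log.py
```

```text
clock 1.35
joints [0.293, 0.361, 0.521, 1.732, 0.0, 1.194]
tcp_pos [545.0, 251.792, 370.685]
tool_rot [-0.0, 0.436, 0.9, -0.0]
wrist_force [-0.117, 1.09, -0.041]
gripper_width 85.47801450855316
```

servo_tool(series=[[1,30,-25,-30,0,0,0],[1,60,-50,-60,0,0,0],[1,85,-67,-100,0,0,0],[1,85,-67,-140,0,0,0],[1,85,-67,-140,0,0,0]])

```text
clock: 1.98
tcp_pos: [627.0, 185.9, 227.8]
tool_rot: [-0.003, 0.435, 0.9, -0.002]
wrist_force: [0.2, 0.1, 0.4]
gripper_width: 85.6
```

```bash
python3 log.py
python3 - <<'E'
from h import *
import json
from scipy.optimize import least_squares
L=[json.loads(l) for l in open("log.jsonl")]
L.append(dict(joints=[1.07839285e+00, 2.59176155e-01, 2.07298078e-02, 1.33370339e+00],tcp_pos=[183.17466549, 518.28564415, 230.66231037]))
def f(p):
    a2,a3,r0,z0=p;o=[]
    for s in L:
        q=s["joints"];t=s["tcp_pos"];r=np.sqrt(np.hypot(t[0],t[1])**2-83.8**2)
        o+=[a2*np.sin(q[1])+a3*np.cos(q[1]-q[2])+r0-r, a2*np.cos(q[1])-a3*np.sin(q[1]-q[2])+z0-t[2]]
    return o
s=least_squares(f,[450,450,0,0]);print(s.x,s.fun.round(1))
for n in("scene","top"):
    im,d=optics.get_image(n); cv2.imwrite(f"pics/{n}1.png",im); np.savez(f"{n}1.npz",im=im,d=d)
E
```

```text
clock 1.975
joints [0.16, 0.448, 0.298, 1.428, 0.0, 1.061]
tcp_pos [627.007, 185.931, 227.85]
tool_rot [-0.003, 0.435, 0.9, -0.002]
wrist_force [0.225, 0.129, 0.446]
gripper_width 85.5504497486713
[ 577.26585041  398.54169438    2.21988849 -233.00225431] [ 3.2 -0.4  5.   0.1 -2.3  0.2 -5.8  0.2]
```

View pics/scene1.png

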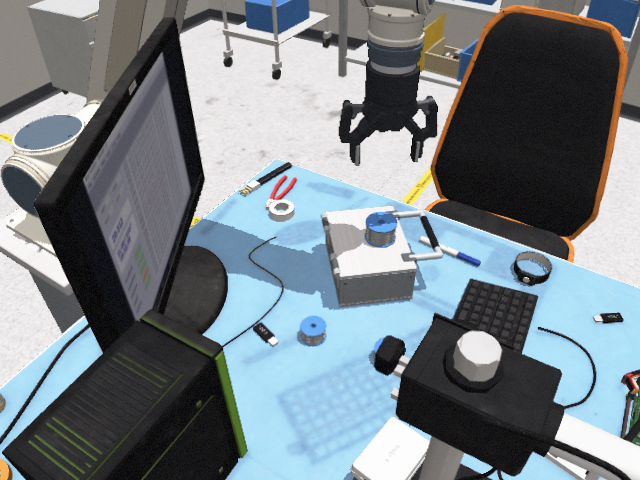

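View pics/top1.png

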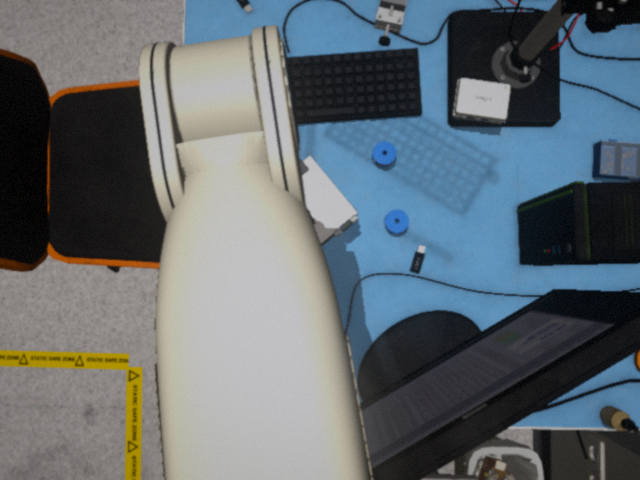

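The gripper hangs above the reel (scene picture, about (385,130)), and the arm passes well above the monitor. Next I'll go down and grip the reel.

servo_tool(series=[[1,1,0,-40,0,0,0],[1,2,0,-80,0,0,0],[1,2,0,-110,0,0,0],[1,2,0,-125,0,0,0],[1,2,0,-125,0,0,0]], grip_force=40)

```text
clock: 2.7
tcp_pos: [630.6, 186.9, 107.1]
tool_rot: [0.0, 0.435, 0.901, 0.0]
wrist_force: [-0.2, 0.8, 0.1]
gripper_width: 85.4
```

```bash
python3 log.py
python3 - <<'E'
from h import *
im,d=optics.get_image("scene"); cv2.imwrite("pics/s2.png",cv2.resize(im[130:330,270:500],None,fx=3,fy=3)); np.savez("s2.npz",im=im,d=d)
E
```

```text
clock 2.7
joints [0.161, 0.494, 0.067, 1.142, 0.0, 1.06]
tcp_pos [630.627, 186.884, 107.147]
tool_rot [0.0, 0.435, 0.901, 0.0]
wrist_force [-0.23, 0.829, 0.096]
gripper_width 85.37352115708671
```

View pics/s2.png

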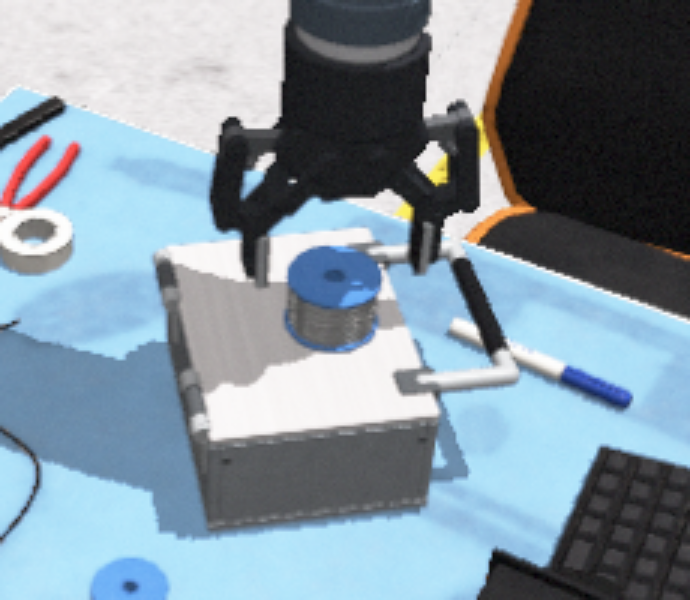

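The fingers straddle the reel evenly, in the crop at (255,265) and (425,250). I'll lower another 20 mm and close.

servo_tool(series=[[1,-1,-1,-12,0,0,0],[1,-1,-1,-20,0,0,0],[0.4,-1,-1,-20,0,0,0],[-0.2,-1,-1,-20,0,0,0],[-0.4,-1,-1,-20,0,0,0]], grip_force=40)

```text
clock: 3.38
tcp_pos: [629.3, 185.5, 86.6]
tool_rot: [0.0, 0.435, 0.9, -0.0]
wrist_force: [-1.3, -0.8, 1.9]
gripper_width: 55.1
```

servo_tool(series=[[-0.6,0,0,0,0,0,0],[-0.6,0,0,0,0,0,0],[-0.6,0,0,0,0,0,0]])

```text
clock: 3.75
tcp_pos: [629.3, 185.5, 86.6]
tool_rot: [0.0, 0.435, 0.9, 0.0]
wrist_force: [-2.5, -0.7, 5.6]
gripper_width: 54.9
```

```bash
python3 log.py
python3 - <<'E'
from h import *
im,d=optics.get_image("scene"); cv2.imwrite("pics/s3.png",cv2.resize(im[130:330,270:500],None,fx=3,fy=3)); np.savez("s2.npz",im=im,d=d)
E
```

```text
clock 3.75
joints [0.159, 0.505, 0.03, 1.095, -0.0, 1.059]
tcp_pos [629.343, 185.495, 86.56]
tool_rot [0.0, 0.435, 0.9, 0.0]
wrist_force [-2.54, -0.654, 5.578]
gripper_width 54.85945414731908
```

View pics/s3.png

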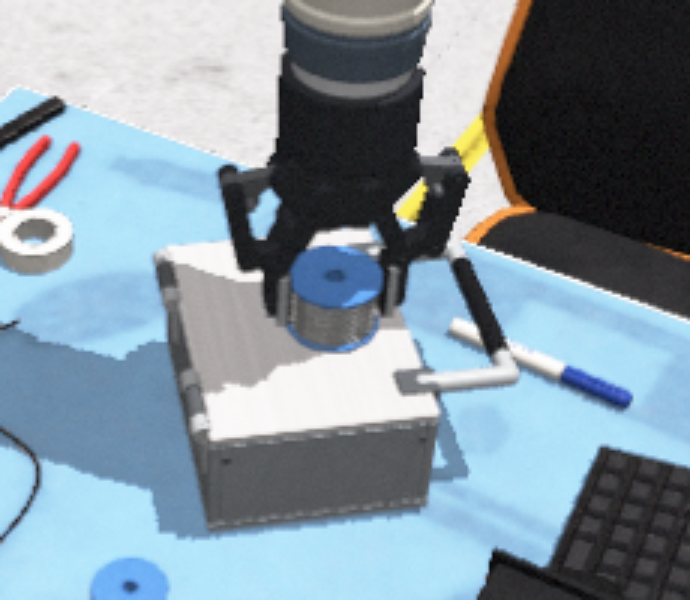

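servo_tool(series=[[-0.6,0,0,8,0,0,0],[-0.6,0,0,25,0,0,0],[-0.6,0,0,50,0,0,0],[-0.6,0,0,75,0,0,0],[-0.6,0,0,75,0,0,0]], grip_force=45)

```text
clock: 4.42
tcp_pos: [630.3, 185.8, 163.0]
tool_rot: [0.001, 0.435, 0.901, 0.001]
wrist_force: [0.3, 0.4, -3.5]
gripper_width: 55.1
```

```bash
python3 log.py
python3 - <<'E'
from h import *
im,d=optics.get_image("scene"); cv2.imwrite("pics/s4.png",cv2.resize(im[130:330,270:500],None,fx=3,fy=3)); np.savez("s2.npz",im=im,d=d)
E
```

```text
clock 4.425
joints [0.159, 0.464, 0.16, 1.264, 0.0, 1.059]
tcp_pos [630.28, 185.826, 162.96]
tool_rot [0.001, 0.435, 0.901, 0.001]
wrist_force [0.293, 0.368, -3.492]
gripper_width 55.09620708435448
```

View pics/s4.png

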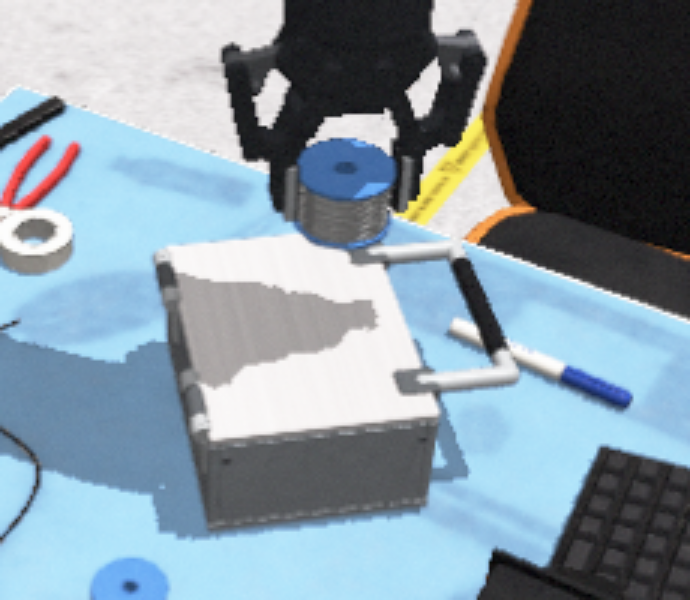

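The reel is lifted upright at crop (345,190). I'll carry it to the free spot.

servo_tool(series=[[-0.6,-25,20,0,0,0,0],[-0.6,-70,60,0,0,0,0],[-0.6,-120,102,0,0,0,0],[-0.6,-165,142,0,0,0,0],[-0.6,-190,164,0,0,0,0]])

```text
clock: 5.1
tcp_pos: [436.3, 350.8, 159.9]
tool_rot: [-0.001, 0.434, 0.901, -0.001]
wrist_force: [1.0, 0.3, -2.8]
gripper_width: 55.2
```

servo_tool(series=[[-0.6,0,0,-25,0,0,0],[-0.6,0,0,-65,0,0,0],[-0.6,0,0,-105,0,0,0],[-0.6,0,0,-130,0,0,0],[-0.6,0,0,-142,0,0,0]])

```text
clock: 5.72
tcp_pos: [437.9, 348.8, 16.8]
tool_rot: [-0.001, 0.435, 0.9, -0.002]
wrist_force: [0.9, 0.3, -3.1]
gripper_width: 54.8
```

servo_tool(series=[[-0.6,0,0,-3,0,0,0],[-0.6,0,0,-5,0,0,0],[-0.6,0,0,-5,0,0,0]])

```text
clock: 6.1
tcp_pos: [439.7, 349.8, 15.0]
tool_rot: [0.0, 0.435, 0.9, 0.001]
wrist_force: [0.8, 0.5, -2.4]
gripper_width: 55.2
```

```bash
python3 log.py
python3 - <<'E'
from h import *
im,d=optics.get_image("scene"); cv2.imwrite("pics/s5.png",cv2.resize(im[100:300,220:450],None,fx=3,fy=3)); np.savez("s2.npz",im=im,d=d)
E
```

```text
clock 6.1
joints [0.523, 0.427, -0.317, 0.825, 0.0, 1.422]
tcp_pos [439.698, 349.796, 14.973]
tool_rot [0.0, 0.435, 0.9, 0.001]
wrist_force [0.822, 0.517, -2.407]
gripper_width 55.1719082534546
```

View pics/s5.png

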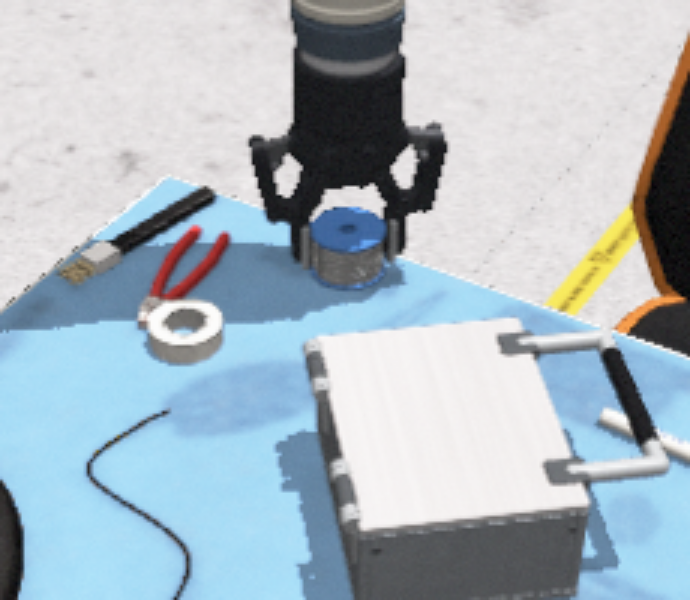

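The reel hangs upright above the bench at crop (347,245). The bottom should be about 11 mm up, so I'll lower it until I feel contact.

servo_tool(series=[[-0.6,0,0,-4,0,0,0],[-0.6,0,0,-8,0,0,0],[-0.6,0,0,-9,0,0,0],[-0.6,0,0,-10,0,0,0],[-0.6,0,0,-10,0,0,0]])

```text
clock: 6.78
tcp_pos: [439.3, 349.6, 4.2]
tool_rot: [-0.0, 0.435, 0.9, -0.0]
wrist_force: [0.3, -0.1, -3.2]
gripper_width: 55.0
```

servo_tool(series=[[-0.6,0,0,-1,0,0,0],[-0.6,0,0,-1,0,0,0]])

```text
clock: 7.02
tcp_pos: [439.4, 349.6, 3.6]
tool_rot: [0.0, 0.435, 0.9, 0.0]
wrist_force: [-1.5, -1.1, 1.7]
gripper_width: 55.1
```

The force went from -3.2 N to +1.7 N, so the reel is standing on the bench. I'll release it.

servo_tool(series=[[0.4,0,0,0,0,0,0],[0.6,0,0,0,0,0,0],[1,0,0,0,0,0,0],[1,0,0,0,0,0,0],[1,0,0,0,0,0,0]])

```text
clock: 7.65
tcp_pos: [439.3, 349.6, 3.3]
tool_rot: [0.0, 0.435, 0.9, 0.0]
wrist_force: [-0.4, 0.5, -0.1]
gripper_width: 85.7
```

servo_tool(series=[[1,0,0,20,0,0,0],[1,0,0,60,0,0,0],[1,0,0,110,0,0,0],[1,0,0,160,0,0,0],[1,20,-10,180,0,0,0]])

```text
clock: 8.28
tcp_pos: [459.4, 340.4, 186.8]
tool_rot: [0.001, 0.434, 0.901, 0.002]
wrist_force: [0.3, 0.8, 0.2]
gripper_width: 85.5
```

```bash
python3 log.py
python3 - <<'E'
from h import *
z=np.load("top0.npz");Wt=cloud("top",z["d"])
im,d=optics.get_image("scene"); cv2.imwrite("pics/s6.png",cv2.resize(im[100:300,220:450],None,fx=3,fy=3)); np.savez("s6.npz",im=im,d=d)
W=cloud("scene",d);Z=W[...,2]
hsv=cv2.cvtColor(im,cv2.COLOR_BGR2HSV)
# reel top
m=(abs(W[...,0]-440)<45)&(abs(W[...,1]-350)<45)&(Z>30)&(Z<45);p=W[m];print("reel top",m.sum(),np.median(p[:,2]),cv2.minEnclosingCircle(p[:,:2].astype(np.float32)))
# lid plane top from scene
m=(Z>76)&(Z<90)&(abs(W[...,0]-605)<140)&(abs(W[...,1]-165)<140)
mm=cv2.morphologyEx(m.astype(np.uint8),cv2.MORPH_OPEN,np.ones((15,15)))>0
p=W[mm];print("lid",np.median(p[:,2]),cv2.minAreaRect(p[:,:2].astype(np.float32)))
for nm,Wc,i in(("scene",W,im),("top",Wt,z["im"])):
    h=cv2.cvtColor(i,cv2.COLOR_BGR2HSV)[...,2]
    m=(h<75)&(Wc[...,2]>68)&(Wc[...,2]<98)&(np.hypot(Wc[...,0]-699,Wc[...,1]-243)<52)
    p=Wc[m];print(nm,"bar",m.sum(),np.median(p,0),cv2.minAreaRect(p[:,:2].astype(np.float32)))
E
```

```text
clock 8.275
joints [0.491, 0.309, -0.022, 1.236, 0.0, 1.389]
tcp_pos [459.419, 340.385, 186.787]
tool_rot [0.001, 0.434, 0.901, 0.002]
wrist_force [0.281, 0.846, 0.227]
gripper_width 85.5385687831272
reel top 332 35.992285581584646 ((440.9408874511719, 348.8360290527344), 29.534801483154297)
lid 83.52049926653672 ((614.6881713867188, 168.90786743164062), (130.87049865722656, 171.29110717773438), 36.63663864135742)
scene bar 205 [699.62719871 240.34949395  85.84526557] ((698.712890625, 242.84701538085938), (11.718541145324707, 81.169189453125), 39.6949462890625)
top bar 240 [698.61560652 242.72703718  85.1439659 ] ((697.9517211914062, 243.9461212158203), (9.161762237548828, 80.36085510253906), 40.08891677856445)
```

View pics/s6.png

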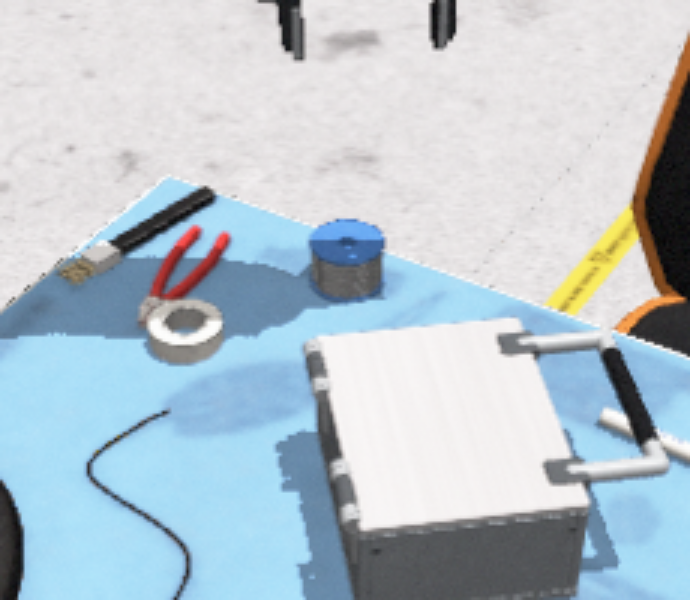

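The reel stands upright on the bench at crop (347,258), with its top at 36 mm. Next I'll refine the box yaw from the lid corners.

Run:
```python
from h import *
def ray(n,uv,zp):
    K,D,r,t=cal(n);R=cv2.Rodrigues(r)[0];p=cv2.undistortPoints(np.array(uv,float).reshape(-1,1,2),K,D).reshape(-1,2)
    d=np.c_[p,np.ones(len(p))]@R; c=-R.T@t.reshape(3); s=(zp-c[2])/d[:,2]; return c+s[:,None]*d
for n,f in(("scene","s6.npz"),("top","top0.npz")):
    z=np.load(f);W=cloud(n,z["d"]);Z=W[...,2];im=z["im"]
    m=(abs(Z-83)<5)&(abs(W[...,0]-612)<125)&(abs(W[...,1]-170)<125)
    if n=="top": m|=(Z>90)&(np.hypot(W[...,0]-629,W[...,1]-186)<45)
    m=cv2.morphologyEx(m.astype(np.uint8),cv2.MORPH_OPEN,np.ones((15,15)))
    k,l,st,_=cv2.connectedComponentsWithStats(m);i=1+np.argmax(st[1:,4]);m=(l==i).astype(np.uint8)
    vis=im.copy();
    c=max(cv2.findContours(m,0,2)[0],key=cv2.contourArea);cv2.drawContours(vis,[c],-1,(0,0,255),1)
    P=ray(n,c.reshape(-1,2),83)
    # fit rectangle 130x170: params cx,cy,yaw  minimise distance to boundary
    from scipy.optimize import least_squares
    def res(p):
        a=p[2];u=np.array([np.cos(a),np.sin(a)]);v=np.array([-u[1],u[0]]);q=P[:,:2]-p[:2];x=abs(q@u)-65;y=abs(q@v)-85
        return np.where((x>0)&(y>0),np.hypot(x,y),np.maximum(x,y))
    s=least_squares(res,[612,170,0.66],loss="soft_l1",f_scale=1.5);a=s.x[2]
    u=np.array([np.cos(a),np.sin(a)])
    print(n,s.x[:2],np.degrees(a),"rms",np.median(abs(s.fun)),"bar pred",s.x[:2]+113*u,"hinge",s.x[:2]-68*u)
    x0,y0=(300,170) if n=="scene" else (200,110)
    cv2.imwrite(f"pics/fit_{n}.png",cv2.resize(vis[y0:y0+180,x0:x0+200],None,fx=3,fy=3))
    h=cv2.cvtColor(im,cv2.COLOR_BGR2HSV)[...,2]
    mb=(h<75)&(abs(Z-83)<15)&(np.hypot(W[...,0]-699,W[...,1]-243)<52);v,uu=np.where(mb)
    B=ray(n,np.c_[uu,v],83)[:,:2];e=np.linalg.svd(B-B.mean(0))[2][0];print(" bar",B.mean(0),(B.min(0)+B.max(0))/2,"xdir",np.degrees(np.arctan2(e[0],-e[1]))%180)
```

```text
scene [615.20588446 166.89418878] 41.99907238013032 rms 2.251650275721211 bar pred [699.18247388 242.50458772] hinge [564.67129967 121.39412569]
 bar [697.94201372 244.67461169] [697.52694747 243.65433394] xdir 39.10949497423346
top [611.76444725 171.7007244 ] 37.914764560695666 rms 2.9197396172825023 bar pred [700.91305851 241.13792704] hinge [558.11749534 129.91550511]
 bar [698.4353732  243.63765741] [697.63033111 244.62138213] xdir 39.85541158692479
```

servo_tool(series=[[0.5,45,-20,0,0,0,0.01],[0.1,100,-42,0,0,0,0.02],[0.1,155,-64,0,0,0,0.02],[0.1,205,-84,-10,0,0,0.02],[0.1,238,-96,-20,0,0,0.02]])

```text
clock: 8.95
tcp_pos: [699.2, 242.1, 161.6]
tool_rot: [-0.0, 0.427, 0.904, -0.0]
wrist_force: [-0.9, 0.2, -0.2]
gripper_width: 47.1
```

servo_tool(series=[[0.1,1,0,-20,0,0,0],[0.1,1,0,-40,0,0,0],[0.1,1,0,-50,0,0,0],[0.1,1,0,-50,0,0,0]])

```text
clock: 9.45
tcp_pos: [697.8, 243.6, 112.4]
tool_rot: [-0.001, 0.426, 0.905, -0.0]
wrist_force: [-0.4, 0.1, -0.0]
gripper_width: 47.1
```

```bash
python3 log.py
python3 - <<'E'
from h import *
im,d=optics.get_image("scene"); cv2.imwrite("pics/s7.png",cv2.resize(im[130:330,300:500],None,fx=3,fy=3)); np.savez("s7.npz",im=im,d=d)
E
```

```text
clock 9.45
joints [0.223, 0.633, 0.332, 1.271, 0.0, 1.102]
tcp_pos [697.821, 243.607, 112.437]
tool_rot [-0.001, 0.426, 0.905, -0.0]
wrist_force [-0.424, 0.141, -0.004]
gripper_width 47.08064172176268
```

View pics/s7.png

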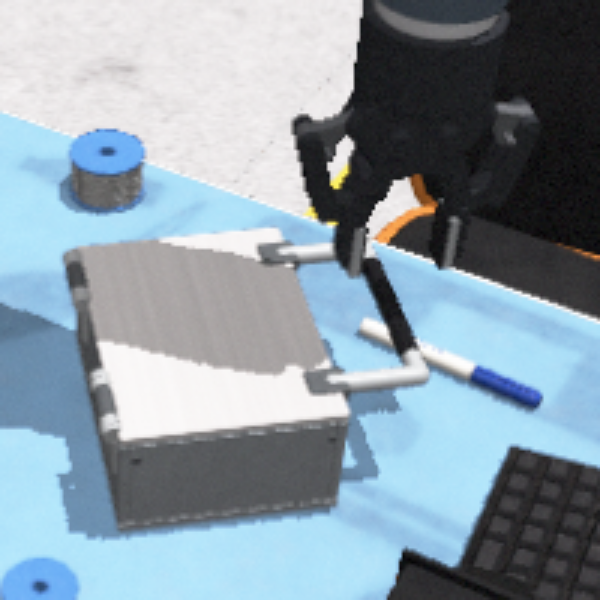

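The fingers straddle the bar, at crop (352,265) and (450,260). I'll go down and pinch it.

servo_tool(series=[[0.1,0,0,-20,0,0,0],[0.1,0,0,-40,0,0,0],[0.1,0,0,-51,0,0,0],[0.1,0,0,-51,0,0,0]])

```text
clock: 10.0
tcp_pos: [698.2, 243.6, 62.2]
tool_rot: [-0.0, 0.426, 0.905, -0.0]
wrist_force: [0.4, 0.1, 0.7]
gripper_width: 47.1
```

servo_tool(series=[[-0.4,0,0,0,0,0,0],[-0.6,0,0,0,0,0,0],[-0.9,0,0,0,0,0,0],[-0.9,0,0,0,0,0,0],[-0.9,0,0,0,0,0,0]], grip_force=40)

```text
clock: 10.62
tcp_pos: [699.4, 244.3, 63.3]
tool_rot: [0.001, 0.426, 0.905, 0.001]
wrist_force: [4.1, 2.9, 1.3]
gripper_width: 10.2
```

```bash
python3 log.py
python3 - <<'E'
from h import *
im,d=optics.get_image("scene"); cv2.imwrite("pics/s8.png",cv2.resize(im[130:330,300:500],None,fx=3,fy=3)); np.savez("s8.npz",im=im,d=d)
E
```

```text
clock 10.625
joints [0.223, 0.658, 0.251, 1.161, 0.001, 1.102]
tcp_pos [699.439, 244.263, 63.292]
tool_rot [0.001, 0.426, 0.905, 0.001]
wrist_force [4.126, 2.883, 1.309]
gripper_width 10.21554590665233
```

View pics/s8.png

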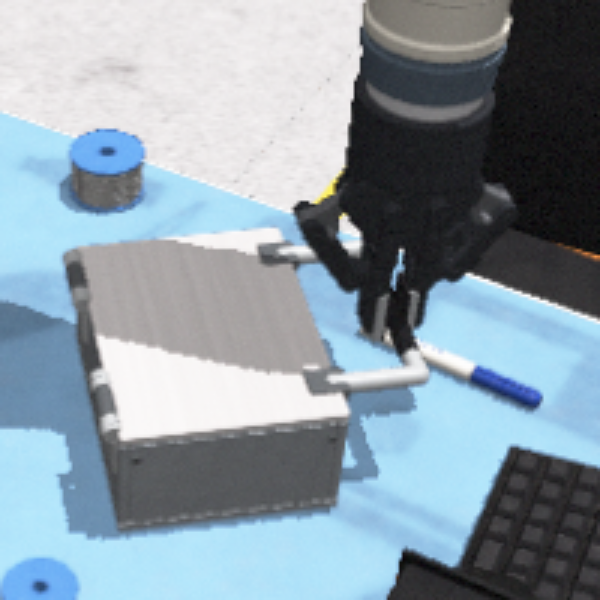

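The bar is between the fingers at crop (400,320), and the opening stopped at 10.2 mm. I'll start the arc.

servo_tool(series=[[-0.9,-0.7,-0.6,18,0,0,0],[-0.9,-2.8,-2.3,36,0,0,0],[-0.9,-6.2,-5.2,53.5,0,0,0],[-0.9,-11,-9.1,70.5,0,0,0],[-0.9,-11,-9.1,70.5,0,0,0]], grip_force=50)

```text
clock: 11.3
tcp_pos: [688.8, 235.3, 135.1]
tool_rot: [0.002, 0.426, 0.905, 0.002]
wrist_force: [8.4, 6.2, 1.0]
gripper_width: 10.2
```

```bash
python3 log.py
python3 - <<'E'
from h import *
im,d=optics.get_image("scene"); cv2.imwrite("pics/s9.png",cv2.resize(im[100:330,280:510],None,fx=2.6,fy=2.6)); np.savez("s9.npz",im=im,d=d)
E
```

```text
clock 11.3
joints [0.214, 0.598, 0.325, 1.292, 0.001, 1.093]
tcp_pos [688.789, 235.267, 135.094]
tool_rot [0.002, 0.426, 0.905, 0.002]
wrist_force [8.438, 6.218, 1.014]
gripper_width 10.225183373292676
```

View pics/s9.png

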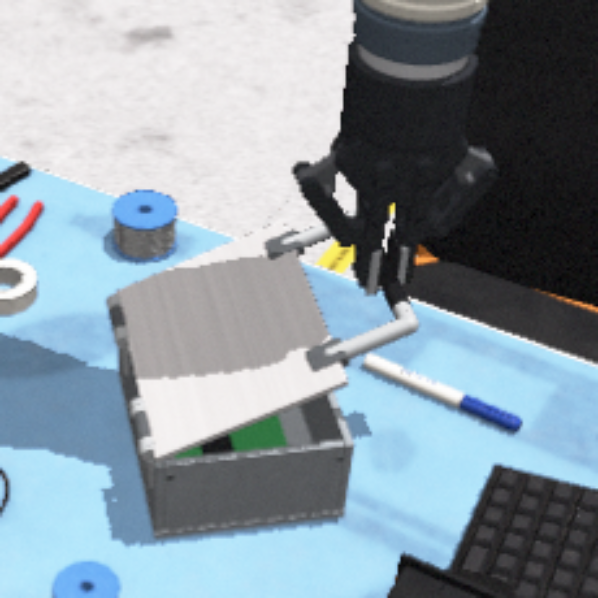

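The lid follows, and the radial push is about 10 N. I'll continue with a small outward bias.

servo_tool(series=[[-0.9,-4.9,-4.1,16.3,0,0,0],[-0.9,-12.2,-10.1,31.7,0,0,0],[-0.9,-20.7,-17.1,46.1,0,0,0],[-0.9,-30.1,-24.9,59.3,0,0,0],[-0.9,-40.6,-33.6,71.3,0,0,0]])

```text
clock: 11.98
tcp_pos: [649.6, 202.3, 206.9]
tool_rot: [0.003, 0.425, 0.905, 0.004]
wrist_force: [12.2, 9.4, 13.1]
gripper_width: 9.9
```

servo_tool(series=[[-0.9,0,0,0,0,0,0]])

```text
clock: 12.1
tcp_pos: [649.0, 201.8, 207.6]
tool_rot: [0.003, 0.426, 0.905, 0.003]
wrist_force: [10.9, 7.6, 11.6]
gripper_width: 9.8
```

```bash
python3 log.py
python3 - <<'E'
from h import *
im,d=optics.get_image("scene"); cv2.imwrite("pics/s10.png",cv2.resize(im[60:310,260:510],None,fx=2.4,fy=2.4)); np.savez("s10.npz",im=im,d=d)
E
```

```text
clock 12.1
joints [0.177, 0.486, 0.312, 1.387, 0.002, 1.057]
tcp_pos [649.001, 201.804, 207.619]
tool_rot [0.003, 0.426, 0.905, 0.003]
wrist_force [10.946, 7.646, 11.6]
gripper_width 9.770240151462405
```

View pics/s10.png

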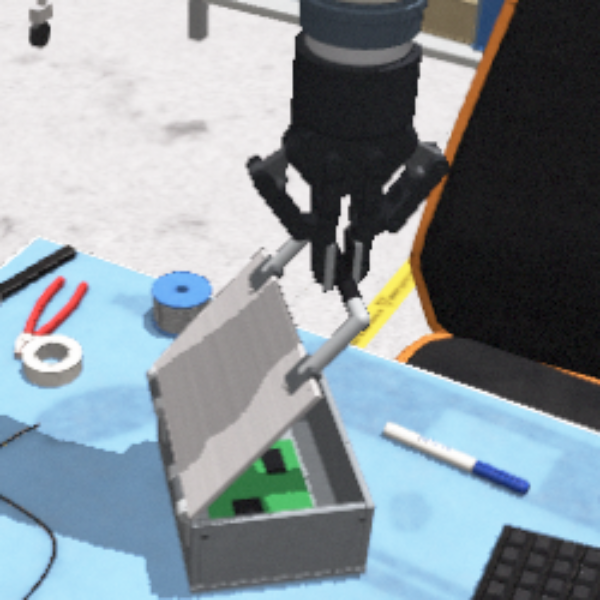

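```bash
cat > ang.py <<'E'
from h import *
import sys
def lid(f,zlo=100,zhi=240):
    z=np.load(f);W=cloud("scene",z["d"]);im=z["im"]
    e=np.array([.7716,.6361]);v=np.array([-e[1],e[0]]);H=np.array([559.8,129.])
    x=(W[...,:2]-H)@e;y=(W[...,:2]-H)@v;Z=W[...,2]
    sat=cv2.cvtColor(im,cv2.COLOR_BGR2HSV)
    m=(abs(y)<78)&(x>-60)&(x<135)&(Z>90)&(sat[...,1]<60)&(sat[...,2]>70)
    P=np.c_[x[m],Z[m],y[m]]
    P=P[np.isfinite(P).all(1)]
    # ransac plane through (x,z): n.[x,z]=c
    best=None;rng=np.random.default_rng(0)
    for _ in range(500):
        a,b=P[rng.integers(len(P),size=2),:2];d=b-a;L=np.hypot(*d)
        if L<30: continue
        n=np.array([-d[1],d[0]])/L;r=abs((P[:,:2]-a)@n);k=(r<3).sum()
        if best is None or k>best[0]: best=(k,r<3)
    Q=P[best[1]];c=Q[:,:2].mean(0);d=np.linalg.svd(Q[:,:2]-c,full_matrices=False)[2][0];d*=np.sign(d[1])
    th=np.arctan2(d[1],d[0]);n=np.array([-d[1],d[0]])
    print(f,"inl",len(Q),len(P),"theta",th,"line off from hinge(0,80)",(c-[0,80])@n,"range along",((Q[:,:2]-[0,80])@d).min(),((Q[:,:2]-[0,80])@d).max(),"y",Q[:,2].min(),Q[:,2].max())
    # dark bar sleeve pts 
for f in sys.argv[1:]: lid(f)
E
python3 ang.py s9.npz s10.npz
```

```text
s9.npz inl 4043 5989 theta 0.4073615203676408 line off from hinge(0,80) 2.549490338156855 range along 14.487990995086609 148.93512180710863 y -77.9969483338975 77.974068017184
s10.npz inl 3888 8092 theta 0.8976520107493949 line off from hinge(0,80) 1.871209766586389 range along 9.98993335329396 207.8277901597558 y -77.97020150451043 77.98474283705772
```

The plane fit puts the lid at 0.898 rad, and the hinge estimate agrees to about 1 mm. I'll continue with a lighter grip so the bar turns freely, then check at about 1.3 rad.

servo_tool(series=[[-0.9,-11.3,-9.6,10.9,0,0,0],[-0.9,-23.5,-19.6,19.9,0,0,0],[-0.9,-36.2,-30.1,27.3,0,0,0],[-0.9,-49.4,-41.1,33,0,0,0],[-0.9,-49.4,-41.1,33,0,0,0]], grip_force=25)

```text
clock: 12.78
tcp_pos: [599.1, 159.9, 240.9]
tool_rot: [0.004, 0.426, 0.905, 0.003]
wrist_force: [6.9, 4.5, 17.4]
gripper_width: 10.2
```

```bash
python3 log.py
python3 - <<'E'
from h import *
im,d=optics.get_image("scene"); cv2.imwrite("pics/s11.png",cv2.resize(im[60:310,260:510],None,fx=2.4,fy=2.4)); np.savez("s11.npz",im=im,d=d)
E
python3 ang.py s11.npz
```

```text
clock 12.775
joints [0.125, 0.372, 0.212, 1.401, 0.001, 1.005]
tcp_pos [599.14, 159.892, 240.926]
tool_rot [0.004, 0.426, 0.905, 0.003]
wrist_force [6.869, 4.462, 17.39]
gripper_width 10.226615498255619
s11.npz inl 2384 5675 theta 1.2993645491064512 line off from hinge(0,80) 1.9309362295816856 range along 9.883634802525165 332.17316707972554 y -77.99174901513956 77.9435136825861
```

View pics/s11.png

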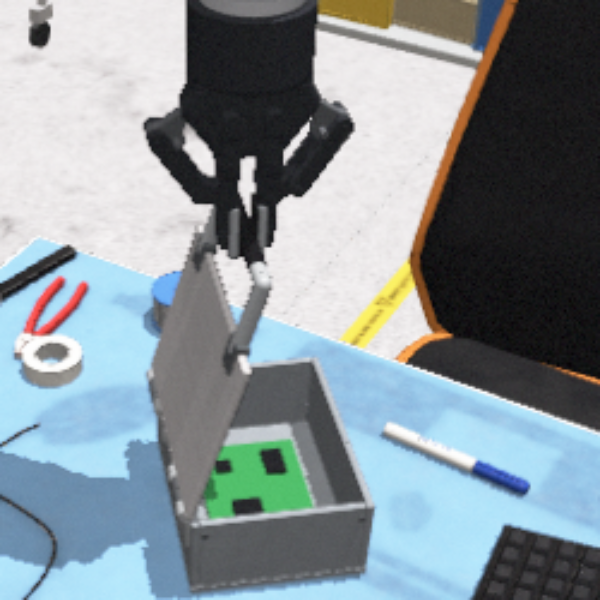

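The lid is at 1.30 rad, with the bar in the pads. I'll go to just short of upright, then fine-tune.

servo_tool(series=[[-0.9,-6.8,-5.6,5,0,0,0],[-0.9,-13.6,-11.2,7.6,0,0,0],[-0.9,-20.5,-17,9,0,0,0],[-0.9,-27.5,-22.6,9.6,0,0,0],[-0.9,-27.5,-22.6,9.6,0,0,0]], grip_force=30)

```text
clock: 13.45
tcp_pos: [570.8, 136.3, 247.8]
tool_rot: [0.002, 0.426, 0.905, 0.0]
wrist_force: [5.6, -1.7, 7.0]
gripper_width: 10.2
```

```bash
python3 log.py
python3 - <<'E'
from h import *
im,d=optics.get_image("scene"); cv2.imwrite("pics/s12.png",cv2.resize(im[60:310,260:510],None,fx=2.4,fy=2.4)); np.savez("s12.npz",im=im,d=d)
E
python3 ang.py s12.npz
```

```text
clock 13.45
joints [0.092, 0.316, 0.145, 1.396, -0.001, 0.973]
tcp_pos [570.79, 136.315, 247.814]
tool_rot [0.002, 0.426, 0.905, 0.0]
wrist_force [5.551, -1.673, 6.976]
gripper_width 10.18071261693096
s12.npz inl 1557 4409 theta 1.4912963363261942 line off from hinge(0,80) 2.732532536393287 range along 9.97464402015149 427.0515299043963 y -77.85957508483126 77.8746328183139
```

View pics/s12.png

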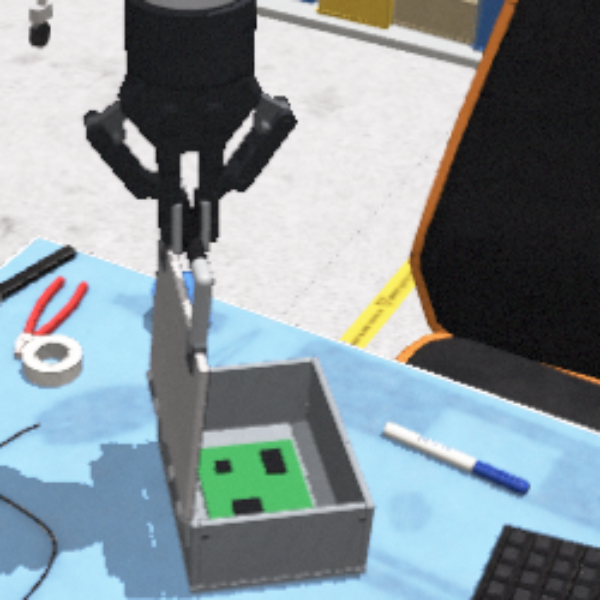

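servo_tool(series=[[-0.9,-3.5,-3.2,0.3,0,0,0],[-0.9,-7,-6.4,0.5,0,0,0],[-0.9,-9.8,-9.4,0.5,0,0,0],[-0.9,-9.8,-9.4,0.5,0,0,0],[-0.9,-9.8,-9.4,0.5,0,0,0]], grip_force=40)

```text
clock: 14.12
tcp_pos: [560.5, 127.6, 247.9]
tool_rot: [0.001, 0.426, 0.905, 0.0]
wrist_force: [1.5, -0.4, 6.6]
gripper_width: 9.7
```

```bash
python3 log.py
python3 - <<'E'
from h import *
for n in("scene","top"):
    im,d=optics.get_image(n); cv2.imwrite(f"pics/{n}13.png",im); np.savez(f"{n}13.npz",im=im,d=d)
    if n=="scene": cv2.imwrite("pics/s13.png",cv2.resize(im[60:310,260:510],None,fx=2.4,fy=2.4))
E
python3 ang.py scene13.npz
```

```text
clock 14.125
joints [0.078, 0.296, 0.117, 1.389, -0.0, 0.958]
tcp_pos [560.545, 127.579, 247.878]
tool_rot [0.001, 0.426, 0.905, 0.0]
wrist_force [1.452, -0.438, 6.567]
gripper_width 9.661707207045922
scene13.npz inl 1195 4035 theta 1.5732140851289786 line off from hinge(0,80) 2.17826068466135 range along 10.233232003841815 426.15478110179504 y -77.99442397940693 77.98700991560496
```

View pics/s13.png

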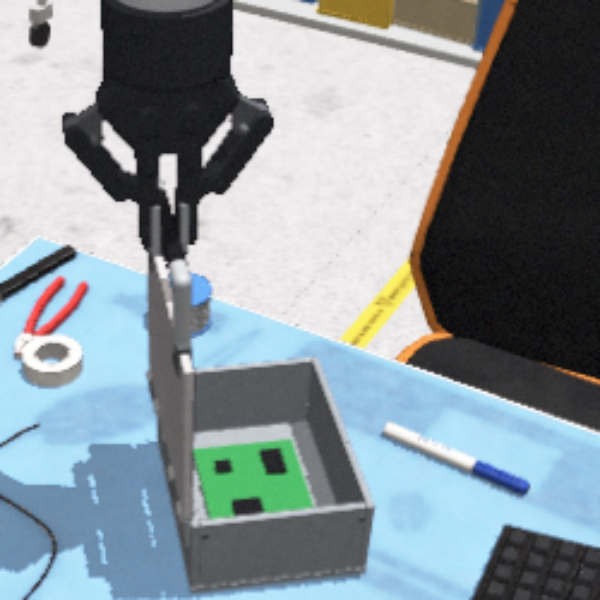

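View pics/top13.png

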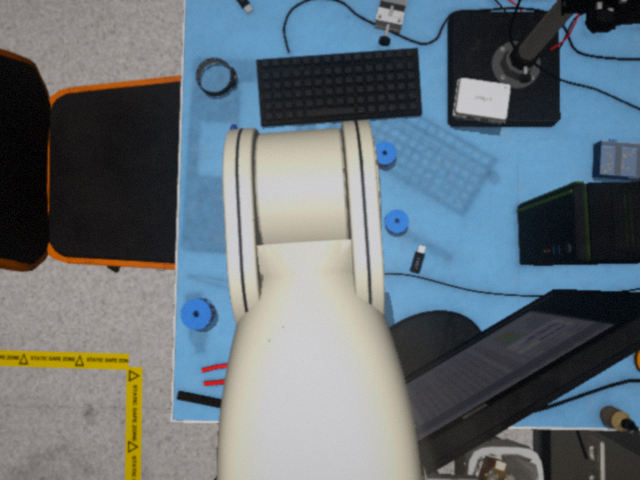

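```bash
sed -i 's/(Z>90)&/(Z>90)\&(Z<205)\&/' ang.py; python3 ang.py s12.npz scene13.npz
python3 - <<'E'
from h import *
a=np.load("scene0.npz");b=np.load("scene13.npz")
hs=lambda f:cv2.cvtColor(f["im"],cv2.COLOR_BGR2GRAY).astype(int)
D=abs(hs(a)-hs(b))
for n,(x0,y0,x1,y1) in dict(tape=(266,198,297,222),marker=(415,232,484,268),usb=(250,318,282,348)).items(): print(n,D[y0:y1,x0:x1].mean(),D[y0:y1,x0:x1].max())
W=cloud("scene",b["d"]);m=(abs(W[...,0]-440)<45)&(abs(W[...,1]-350)<45)&(W[...,2]>28)&(W[...,2]<45);print("reel",np.median(W[m],0))
print(bot.observe()["wrist_force"],bot.observe()["gripper_width"])
E
```

```text
s12.npz inl 1013 1013 theta 1.5000975866872466 line off from hinge(0,80) 2.1993130791591193 range along 9.992349463457519 124.78258034724934 y -77.85957508483126 77.8746328183139
scene13.npz inl 674 674 theta 1.5751797753898857 line off from hinge(0,80) 2.132436748482229 range along 10.236710746631722 124.7033904600845 y -75.11984501554652 77.98700991560496
tape 3.1021505376344085 9
marker 16.436392914653783 229
usb 3.627083333333333 10
reel [457.72996166 355.11293669  36.19419553]
[ 1.56889927 -0.36587457  6.0943818 ] 10.390204713523735
```

Run:
```python
from h import *
a=np.load("scene0.npz");b=np.load("scene13.npz")
D=abs(a["im"].astype(int)-b["im"]).max(2)
print("marker cap",D[245:268,446:484].mean(),D[245:268,446:484].max())
W=cloud("top",np.load("top13.npz")["d"]);m=(abs(W[...,0]-440)<60)&(abs(W[...,1]-350)<60)&(W[...,2]>30)&(W[...,2]<45);p=W[m];print("reel",cv2.minEnclosingCircle(p[:,:2].astype(np.float32)),np.median(p[:,2]))
```

```text
marker cap 4.64187643020595 13
reel ((439.4719543457031, 348.3605041503906), 28.059629440307617) 35.27893407363585
```

The marker, tape and USB stick haven't moved, the reel stands flat, and the lid is upright and gripped. I'll hold it briefly, then hand in.

servo_tool(series=[[-0.9,0,0,0,0,0,0],[-0.9,0,0,0,0,0,0],[-0.9,0,0,0,0,0,0],[-0.9,0,0,0,0,0,0]], grip_force=40)

```text
clock: 14.72
tcp_pos: [560.6, 127.6, 247.9]
tool_rot: [0.001, 0.426, 0.905, 0.0]
wrist_force: [2.1, 0.2, 6.8]
gripper_width: 10.2
```

```bash
python3 log.py; python3 -c "
from plant import bot
print(bot.hand_in())"
```

```text
clock 14.725
joints [0.078, 0.297, 0.117, 1.389, -0.0, 0.958]
tcp_pos [560.581, 127.605, 247.851]
tool_rot [0.001, 0.426, 0.905, 0.0]
wrist_force [2.077, 0.206, 6.815]
gripper_width 10.173046275489492
the job is handed in; nothing more can be done
None
```

I took the largest blue reel off the lid, set it down on one flange, then gripped the bow handle and swung the lid upright. I handed in at 14.7 s with the handle still gripped at 40 N.

**Final checks**
- **Lid:** Two depth-image plane fits put it at 1.573 and 1.575 rad, and the arm's travel gives about 1.573. The balance point is 1.571. The arm was steady over the last half second, with about 7 N at the wrist.
- **Reel:** It stands on the bench at about (439, 348) with its top at 35–36 mm, well clear of the box.
- **Bystanders:** The tape and USB stick look the same in the before and after pictures. For the marker, I compared only the blue cap end, because the handle overlapped the rest in the first picture; the cap end is unchanged.

**Readings that disagreed**
- **Handle grip:** The opening reads about 10 mm on a 13 mm bar. The bar also slid about 3 mm toward the fingertips during the swing, and was holding there at the end.
- **Reel position:** One scene-camera reading put the reel about 18 mm off in x, probably because the raised lid hid part of it. The top camera confirmed the position above.

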